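# Third hand at the preload fixture

### The job

Swing the lamp arm out to the left until its head is well clear of the fixture's base plate, then fetch the orange block, lay it flat on the base plate between the two white lines, end-on and square to the sprung stop plate, and push it against the stop until the yellow pointer stands in the green zone. Finish while still holding it there with that steady push, so that I can drive the screws through the plate into it; never push the stop to the end of its travel, and leave everything else on the bench where it is.

Things in the scene. Friction and masses are not known exactly. Their poses are not given: they have to be found in the camera images.
- fixture: preload fixture: dark steel base plate 260 (x) x 220 (y) x 12 mm. Origin: centre of its underside, on the bench; z up, x = pushing direction towards the stop (away from the robot, turned up to 0.3 rad). Two white lines along x at y = -23 and +23 mm mark the lane; free room from x = -130 to 40 mm. Blue spring block at x = 105 mm, 54 mm high. Coloured strip under pointer at y = 71 to 97 mm.
- stop (a joint): travel of the sprung stop plate along the fixture's +x, m: 0 at rest, grows as pushed, end of travel 0.030. The spring pushes back 0.8 N per mm (no preload) and returns the plate and a released block. Yellow pointer: white zone 0 to 0.008, green 0.008 to 0.018 (6.4 to 14.4 N), red beyond.
- stop_plate: aluminium stop plate 8 (x) x 80 (y) x 40 mm with a yellow pointer, moves with joint stop; axes as the fixture's. Origin: on its pushed face, at the top face of the base plate, on the lane's centre line; at rest 40 mm in +x from the fixture's origin. The plate stands 2 to 42 mm above the base plate.
- stop_face (a point): centre of the stop plate's pushed face, 22 mm above the base plate
- lamp_arm (a joint): swing of the lamp arm about its upright post, rad: 0 = over the fixture, grows clockwise seen from above, that is the head travels round the robot's side towards the left (+y); end stop at 1.6. Stiff hinge (0.25 N m, about 1 N at the knob, a little more when moved fast); it stays where it is left.
- lamp_knob (a point): middle of the grip knob on top of the lamp head: upright round black peg, 16 mm diameter, 46 mm tall, from 179 to 225 mm above the bench, this point at 205 mm. It stands at the centre of the white lamp head (disc 110 mm diameter, 157 to 179 mm above the bench), 280 mm from the hinge axis; a 16 mm tube at 167 mm height joins head and hinge.
- lamp_hinge (a point): point on the upright hinge axis of the lamp arm, at the height of the knob point (205 mm); the post below has a 120 mm round foot, and its hinge cap reaches 184 mm
- orange_block: loose orange tool-rack block, 70 (x) x 40 (y) x 45 (z) mm, about 0.33 kg, three dark holes on top along its long x axis; both ends alike. Origin: centre of its underside. Starts flat on the bench to the right. Grip it across its 40 mm width.
- silver_block: loose aluminium block of the same shape and size as the orange one, also lying to the right (the two may have changed places); to be left alone. Origin: centre of its underside.
- jar: small black jar with a green cap, 50 mm diameter, 85 mm tall, beyond the fixture; leave alone. Origin: centre of its underside.
- red_bin: open red bin 110 x 100 x 60 mm, far right; leave alone. Origin: centre of its underside.
- brush: yellow-handled brush lying on the left; leave alone.
- screwdriver: red-handled screwdriver lying on the far right; leave alone.
Not all that is in view belongs to the job. Of the things that look like the orange_block, the smaller one is meant.

How it is judged (in metres and radians):
On the way, in this order (a step that is already met when the one before it is completed fails the run):
1. the lamp head is swung clear of the fixture, before the block is on the base plate (horizontal distance between lamp_knob and fixture above 0.17 m and horizontal distance between orange_block and fixture above 0.15 m), for 0.2 s.
2. the orange block lies flat and square in its lane and presses the stop into the green zone (value of joint stop between 0.0075 and 0.0185 m and contact force between orange_block and stop_plate between 4.5 and 17 N and z of orange_block in the frame of fixture between 0.009 and 0.0155 m and y of orange_block in the frame of fixture between -0.01 and 0.01 m and angle between orange_block's own z axis and vertical below 0.07 rad and angle between the x axis of orange_block and the x axis of fixture, either way round below 0.08 rad), for 0.5 s.
At the end, for the whole second after the job is handed in: Robot steadily holds the orange block against the stop: travel 7.5 to 18.5 mm, contact 4.5 to 17 N; block flat on the plate (3 mm), within 10 mm of the lane's centre line, square within 0.08 rad; lamp knob over 170 mm (from above) from the fixture's centre (all of step 2 and velocity of joint stop between -0.004 and 0.004 m/s and contact force between any of the fingers, the arm and orange_block above 2 N and horizontal distance between lamp_knob and fixture above 0.17 m); the arm keeps its last pose, push and grip.
It fails at once if the stop is pushed to the end of its travel (beyond 28 mm) (value of joint stop above 0.028 m).
It fails at once if a bystander (silver block, jar, red bin, brush, screwdriver) is moved more than 20 mm (distance of any of silver_block, jar, red_bin, brush, screwdriver from where it was at the start of the episode above 0.02 m).
It also fails if it takes over 67 s, if anything falls off the work surface, if the arm or the gripper's body presses on something with over 40 N, if the wrist force passes 120 N, or if a joint passes its speed limit or range.

### The arm

A 6-joint arm with a two-finger parallel gripper is mounted at the origin on the work surface. World frame = base frame: x ahead of the robot, y to its left, z up, the work surface at z = 0. Lengths are in mm, angles in rad, forces in N, time in s.
With the tool pointing down it reaches from about 250 to 800 mm from the base axis. Payload 3.9 kg.
Tool frame: the origin (TCP) lies midway between the tips of the shut fingers; the grasp point (between the pads) lies 19 mm behind it; x points along the fingers, y is the direction in which the jaws open and shut, and the axes are right-handed (so a half turn about x gives the same grasp; the last joint's range is limited). The gripper opens to 85 mm and grips with 20 to 120 N. Pads are 22 mm wide; open, the fingers measure 114 mm over their backs; the gripper's body (76 mm by 85 mm) begins 54 mm behind the grasp point. The pads swing forward as they close: fully open they stand 13 mm farther back than shut.
Start: joints at [1.315, 0.26, -0.138, 1.173, 0, 1.571], TCP at [132.831, 507.909, 231.304] pointing down, gripper open.
Joint ranges: [-2.78, 2.78], [-0.83, 1.72], [-1.28, 1.37], [-1.9, 2.12], [-1.57, 1.48], [-3.14, 3.14]. Speed limits (rad/s): [2.57, 2.57, 3.14, 3.14, 3.14, 3.14].

### API

Orientations are given as a rotation vector (axis times angle).
In Python, from station import robot gives the robot as it stands. The module is installed in compiled form; this text tells all that it offers.
- The arm moves only by the tool apply_moves, never from a script. Its argument "motion" is a list of rows, each a list of 7 numbers: the shift along the tool's x, y, z in mm, then the turn, a rotation vector about the tool's x, y, z in degrees, then the gripper's target within -1 to 1 (shut at 1, half-way at 0, fully open at -1). A call has exactly 5 rows; each row is the pose to reach, as a shift and turn from the pose commanded when the call began, along the tool's axes at that moment; what a row does not reach only later rows make up. A row lasts 1/10 s, in which the tool goes at most 50 mm and 8.59 degrees, less where a joint would pass 70% of its speed; a pose out of reach is approached as far as the arm can. A call with a gripper value outside its range is refused whole. The fingers move at their own pace and stop on an object; the grip force is fixed at half the most. Time passes only in rows, so rows that repeat a pose let the fingers close, or fill a call up. It gives the time, the measured TCP pose, the force and the opening at its end, in the units of the state.
- robot.get_obs(): the state, without advancing time (a new reading comes with each control period).
- robot.snapshot(name): name is "scene" or "side" or "wrist"; returns a dict with "image" (420x560x3 uint8, red, green, blue), "fx", "fy", "cx", "cy" (pixels), "R" (3x3) and "t" (3): a world point X has camera coordinates R X + t. Camera axes: x right, y down, z forward; pixel columns grow to the right and rows downward; lengths in mm; the calibration is good to about 2 mm. A picture is of the moment at which its call begins. There is no depth.
- robot.close_job(): hands the job in, once; it reports no verdict.
Trained networks look in the newest picture that a camera, given by its name, has taken for a name from the list of things; names that differ only in an ending like _2 or _b are one class to them, and where a whole thing is asked for, a point or a joint stands for the part that bears it (a point fixed in the world has none). Each returns a list of dicts, best first, with "confidence" (0 to 1); they miss things now and then, are a little off and sometimes report something else, mostly with a low value. They report only what shows in the picture. A call takes as long as a camera call. They do not tell look-alikes from the thing itself.
- robot.recognise(camera, target): "location" ([x, y, z] in mm, in world coordinates, good to about 4 mm: the middle of the surface that is visible of it).
- robot.regions_of(camera, target): "region" (420x560 bool, what is visible of it).
- robot.tip_of(camera, target): "location" ([x, y, z] in mm, in world coordinates, good to about 4 mm: a listed point, or the origin of a listed thing).
The state is a dict: "clock": time; "joints": joint angles; "qvel": joint speeds; "joint_efforts": joint torques, N m; "tcp_pos": TCP position; "ee_rot": TCP orientation; "force": force on the tool from outside, world axes, zero at the start; "wrist_torque": the same for the moment, N m; "grip_width": opening from 0.0 (shut) to 1.0 (fully open).
Only numpy, scipy, OpenCV 4.12 (cv2) and the standard library are available. Lean on these libraries where they do the work, as an engineer would, in place of code of your own. Each camera call takes 0.05 s, during which the arm holds its last target. There are 200 camera calls.

## Working session

There is one attempt and no reset: what is moved stays moved. The work goes in short steps, Python scripts to look and compute and a tool call to move; the robot and the scene stay as the last step left them, time stands still between calls to the robot, and variables do not carry over. Pictures are saved under pics/ and viewed, about 8 in all and at most 12, crops included, and the job is handed in when it is done.

Besides the shell and the picture viewer there is one more tool, called as name(argument=value, ...), one argument or row to a line, values as JSON. apply_moves: Moves the arm, as the interface text tells. Its arguments: {"type":"object","properties":{"motion":{"type":"array"}},"required":["motion"]}

```bash
mkdir -p pics
cat > h.py <<'E'
import numpy as np, cv2
from station import robot
from scipy.spatial.transform import Rotation as Ro
def snap(cam,fn=None):
    s=robot.snapshot(cam)
    if fn: cv2.imwrite('pics/'+fn,cv2.cvtColor(s['image'],cv2.COLOR_RGB2BGR))
    return s
def proj(s,X):
    c=np.asarray(s['R'])@np.asarray(X,float)+np.asarray(s['t']); return [s['fx']*c[0]/c[2]+s['cx'],s['fy']*c[1]/c[2]+s['cy']]
def back(s,u,v,z):
    R=np.asarray(s['R']);t=np.asarray(s['t']);o=-R.T@t
    d=R.T@np.array([(u-s['cx'])/s['fx'],(v-s['cy'])/s['fy'],1]); return o+d*(z-o[2])/d[2]
E
python3 - <<'E'
from h import *
np.set_printoptions(precision=1,suppress=True)
a=snap('scene','scene0.png');b=snap('side','side0.png')
cv2.imwrite('pics/both.png',cv2.cvtColor(np.hstack([a['image'],b['image']]),cv2.COLOR_RGB2BGR))
for cam in('scene','side'):
  for n in('lamp_knob','lamp_hinge','stop_face','fixture','stop_plate','orange_block','silver_block','jar','red_bin'):
    print(cam,n,[(np.array(d['location']),round(d['confidence'],2)) for d in robot.tip_of(cam,n)])
o=robot.get_obs();print(o['clock'],o['tcp_pos'],o['ee_rot'],Ro.from_rotvec(o['ee_rot']).as_matrix(),o['grip_width'],o['force'])
E
```

```text
scene lamp_knob [(array([526.5,  35.9, 201. ]), 0.83)]
scene lamp_hinge [(array([726.9, 235.9, 207.5]), 0.56), (array([ 593.6, -305.7,    0.5]), 0.49)]
scene stop_face [(array([574.9, -31.8,  31.6]), 0.52)]
scene fixture [(array([537.3, -33.4,   1.4]), 0.61)]
scene stop_plate [(array([579.5, -34.7,  11.2]), 0.78)]
scene orange_block [(array([ 421.4, -415.1,    0.7]), 0.83), (array([ 590.6, -309.1,   -1.8]), 0.69)]
scene silver_block [(array([ 418.3, -309.9,    0.6]), 0.58)]
scene jar [(array([789.7, -18.7,  -1.1]), 0.96), (array([578.9, -32.4,   9. ]), 0.72)]
scene red_bin [(array([ 758.3, -198.8,    0.2]), 0.58)]
side lamp_knob [(array([526.8,  40.5, 204. ]), 0.97)]
side lamp_hinge [(array([726.4, 233.9, 206.9]), 0.98), (array([784.8, -22.6,  -2.8]), 0.56)]
side stop_face [(array([577.8, -32. ,  32.9]), 0.49)]
side fixture [(array([538.6, -26.1,  -5.8]), 0.78), (array([ 589.9, -309.1,    0.6]), 0.7)]
side stop_plate [(array([575.9, -32.5,   9.7]), 0.59)]
side orange_block [(array([ 425.2, -414. ,   -0.9]), 0.95), (array([ 589.1, -306.2,   -2.2]), 0.77)]
side silver_block [(array([ 420. , -311.1,    6.1]), 0.75)]
side jar [(array([785. , -21. ,   0.4]), 0.65)]
side red_bin [(array([ 755.3, -200. ,   -1.4]), 0.73), (array([537.4, -27.3,  -4.1]), 0.39)]
1.0 [132.8 507.9 231.3] [ 0.2  1.6 -0.2] [[ 0.   0.3  1. ]
 [ 0.   1.  -0.3]
 [-1.   0.   0. ]] 1.0010985251409497 [1.4 0.  0.2]
```

View pics/scene0.png

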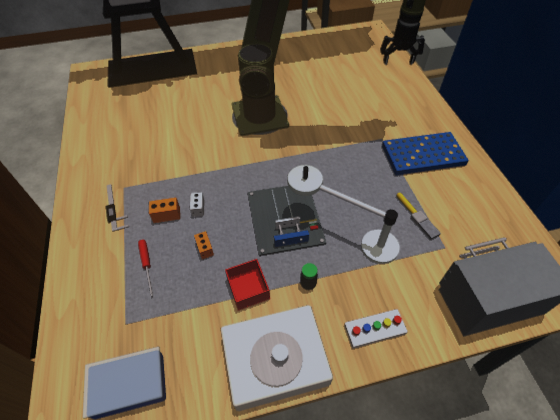

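View pics/side0.png

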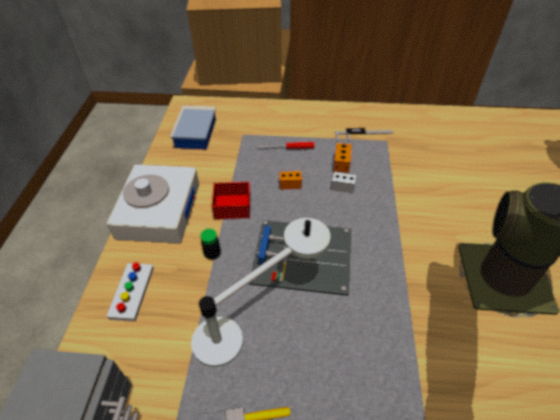

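The scene view shows the robot at the top (image right = +y). The lamp head with its knob is at (305,172) and the post at (390,217). The small orange block is at (204,244), the bigger look-alike at (164,208) and the silver block at (196,203). In the side view the small block is at (290,180) and the knob at (307,228).

Knob to hinge comes out at 281 mm, which fits the given 280. Next I'll work out the lamp moves.

```bash
cat >> h.py <<'E'
np.set_printoptions(precision=2,suppress=True)
def go(p,jaw=None,ref=None):
    """tool-frame shift (mm) and turn (deg) to TCP p, tool down, jaw direction angle jaw (rad, world)"""
    o=robot.get_obs(); M=Ro.from_rotvec(o['ee_rot']).as_matrix(); sh=M.T@(np.array(p,float)-o['tcp_pos'])
    tr=np.zeros(3)
    if jaw is not None:
        y=np.array([np.cos(jaw),np.sin(jaw),0]); 
        if y@M[:,1]<0: y=-y
        x=np.array([0,0,-1.]); tr=np.degrees(Ro.from_matrix(M.T@np.c_[x,y,np.cross(x,y)]).as_rotvec())
    return sh,tr
E
python3 - <<'E'
from h import *
o=robot.get_obs();print(o['ee_rot'],Ro.from_rotvec(o['ee_rot']).as_matrix()[:,1])
print(go((527,38,265)),np.linalg.norm(np.diff(go((527,38,265))[0])))
E
```

```text
[ 0.2   1.56 -0.2 ] [0.25 0.97 0.  ]
(array([ -33.68, -354.87,  500.24]), array([0., 0., 0.])) 913.4327385707419
```

apply_moves(
  motion=[
    [-20,-24,34,0,0,0,-1],
    [-34,-50,70,0,0,0,-1],
    [-34,-78,110,0,0,0,-1],
    [-34,-106,150,0,0,0,-1],
    [-34,-134,189,0,0,0,-1],
  ],
)

```text
clock: 1.5
tcp_pos: [282.8, 329.1, 265.7]
ee_rot: [0.201, 1.561, -0.199]
force: [1.1, -0.4, -0.2]
grip_width: 1.006
```

apply_moves(
  motion=[
    [0,-28,40,0,0,0,-1],
    [0,-56,79,0,0,0,-1],
    [0,-84,118,0,0,0,-1],
    [0,-112,158,0,0,0,-1],
    [0,-138,195,0,0,0,-1],
  ],
)

```text
clock: 2.0
tcp_pos: [436.7, 145.7, 265.6]
ee_rot: [0.202, 1.561, -0.201]
force: [0.3, 1.7, -0.3]
grip_width: 0.998
```

apply_moves(
  motion=[
    [0,-28,39,0,0,0,-1],
    [0,-56,78,0,0,0,-1],
    [0,-70,98,0,0,0,-1],
    [0,-82,116,0,0,0,-1],
    [0,-82,116,0,0,0,-1],
  ],
)

```text
clock: 2.5
tcp_pos: [528.7, 36.9, 264.9]
ee_rot: [0.203, 1.56, -0.204]
force: [-0.4, 1.9, -0.8]
grip_width: 1.0
```

Run:
```python
from h import *
s=snap('wrist','w1.png')
for cam in('wrist','side'):
    if cam=='side': snap('side')
    print([(np.array(d['location']),d['confidence']) for d in robot.tip_of(cam,'lamp_knob')])
o=robot.get_obs();print(o['tcp_pos'],o['clock'],o['joints'])
for p in[(527,38,205),(527,38,225)]:print(proj(s,p))
print(proj(s,o['tcp_pos']), go((527,38,194)))
```

```text
[(array([527.1,  42.3, 204.9]), 0.58)]
[(array([531.6,  40.8, 205.7]), 0.81)]
[526.26  39.55 265.28] 2.7 [ 0.07  0.25 -0.06  1.26  0.    0.33]
[np.float64(285.5302492444765), np.float64(227.24950640605653)]
[np.float64(285.7898606989482), np.float64(238.42261030429069)]
[np.float64(289.14828834471444), np.float64(267.11453217332576)] (array([71.28, -1.32,  1.15]), array([0., 0., 0.]))
```

View pics/w1.png

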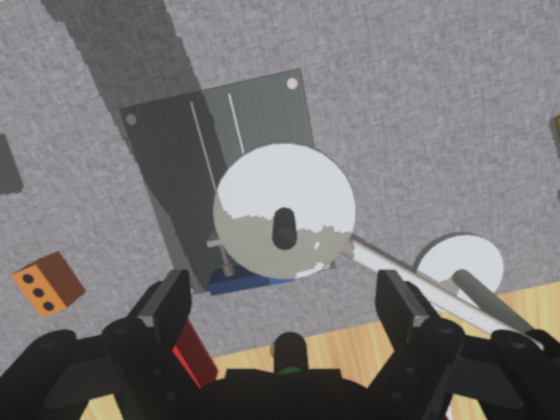

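The wrist view shows the knob top at (285,236), against (286,238) predicted. So I descend and grip.

apply_moves(
  motion=[
    [30,0,0,0,0,0,-1],
    [60,0,1,0,0,0,-1],
    [70,0,1,0,0,0,-1],
    [70,0,1,0,0,0,0],
    [70,0,1,0,0,0,1],
  ],
)

```text
clock: 3.2
tcp_pos: [528.2, 39.2, 196.4]
ee_rot: [0.2, 1.56, -0.2]
force: [0.5, 0.2, 0.1]
grip_width: 0.69
```

apply_moves(
  motion=[
    [0,0,0,0,0,0,1],
    [0,0,0,0,0,0,1],
    [0,0,0,0,0,0,1],
    [0,0,0,0,0,0,1],
    [0,0,0,0,0,0,1],
  ],
)

```text
clock: 3.7
tcp_pos: [528.2, 38.1, 196.5]
ee_rot: [0.2, 1.56, -0.202]
force: [-1.8, -1.9, 6.7]
grip_width: 0.17
```

Run:
```python
from h import *
o=robot.get_obs();print(o['tcp_pos'],o['grip_width'],o['force'],o['joints'])
M=Ro.from_rotvec(o['ee_rot']).as_matrix()
h=np.array([727,235]);k=np.array([527,39.]);r=k-h;a=np.arctan2(r[1],r[0]);R=280
print(np.hypot(*r))
for d in np.arange(.1,1.25,.1):
    p=h+R*np.array([np.cos(a-d),np.sin(a-d)]); s=M.T@np.r_[p-k,0]; print(round(d,2),p,s, np.hypot(*(p-[538,-30])))
```

```text
[528.22  38.12 196.48] 0.17002911105584365 [-1.81 -1.95  6.71] [ 0.07  0.28 -0.2   1.09 -0.    0.33]
280.0285699709942
0.1 [508.45  59.96] [ -0.05  15.58 -23.25] 94.69124230530475
0.2 [492.07  82.66] [ -0.09  33.39 -44.85] 121.65889171219644
0.3 [478.04 106.87] [ -0.14  53.26 -64.56] 149.43018179589944
0.4 [466.49 132.37] [ -0.18  75.   -82.19] 177.41671017583144
0.5 [457.54 158.89] [ -0.22  98.39 -97.56] 205.308106247208
0.6 [451.29 186.17] [  -0.26  123.19 -110.52] 232.90965885333114
0.7 [447.79 213.94] [  -0.29  149.17 -120.93] 260.08134687803994
0.8 [447.09 241.92] [  -0.32  176.06 -128.7 ] 286.7119975236833
0.9 [449.17 269.83] [  -0.35  203.59 -133.75] 312.7072168296238
1.0 [454.04 297.39] [  -0.37  231.48 -136.03] 337.9833106256813
1.1 [461.63 324.33] [  -0.38  259.47 -135.51] 362.46404207924377
1.2 [471.87 350.37] [  -0.4   287.26 -132.19] 386.0788291095877
```

apply_moves(
  motion=[
    [0,10.6,-16.5,0,0,0,1],
    [0,22.5,-32,0,0,0,1],
    [0,35,-46.7,0,0,0,1],
    [0,49,-61,0,0,0,1],
    [0,64,-73.7,0,0,0,1],
  ],
)

```text
clock: 4.2
tcp_pos: [470.1, 117.5, 196.4]
ee_rot: [0.199, 1.564, -0.206]
force: [-7.5, -5.7, 13.2]
grip_width: 0.166
```

apply_moves(
  motion=[
    [0,16,-11.3,0,0,0,1],
    [0,34.4,-23.9,0,0,0,1],
    [0,46.5,-30.5,0,0,0,1],
    [0,65,-39.5,0,0,0,1],
    [0,85.2,-47.2,0,0,0,1],
  ],
)

```text
clock: 4.7
tcp_pos: [443.2, 212.5, 196.2]
ee_rot: [0.199, 1.57, -0.204]
force: [-13.9, -4.3, 14.4]
grip_width: 0.167
```

apply_moves(
  motion=[
    [0,18.7,-5.5,0,0,0,1],
    [0,40.5,-10,0,0,0,1],
    [0,62,-13.5,0,0,0,1],
    [0,82,-15.1,0,0,0,1],
    [0,82,-15.1,0,0,0,1],
  ],
)

```text
clock: 5.2
tcp_pos: [451.9, 300.3, 196.2]
ee_rot: [0.202, 1.568, -0.195]
force: [-9.9, 2.6, 9.5]
grip_width: 0.167
```

apply_moves(
  motion=[
    [0,0,0,0,0,0,1],
    [0,0,0,0,0,0,0],
    [0,0,0,0,0,0,-1],
    [0,0,0,0,0,0,-1],
    [0,0,0,0,0,0,-1],
  ],
)

```text
clock: 5.7
tcp_pos: [455.2, 296.6, 195.2]
ee_rot: [0.201, 1.561, -0.201]
force: [-0.9, -0.5, -0.8]
grip_width: 0.84
```

Run:
```python
from h import *
o=robot.get_obs();print(o['tcp_pos'],o['grip_width'],o['force'],o['joints'])
b=snap('side');a=snap('scene','scene2.png')
w=snap('wrist')
for cam in('scene','side'):
  for n in('lamp_knob','stop_face','fixture','stop_plate','orange_block','silver_block','red_bin'):
    print(cam,n,[(np.array(d['location']),round(d['confidence'],2)) for d in robot.tip_of(cam,n)])
# zoomed crops
f=lambda s,x0,y0,x1,y1,k:cv2.resize(s['image'][y0:y1,x0:x1],None,fx=k,fy=k,interpolation=cv2.INTER_CUBIC)
im=f(a,120,170,340,300,3.5);cv2.imwrite('pics/crop2.png',cv2.cvtColor(im,cv2.COLOR_RGB2BGR))
```

```text
[455.19 296.56 195.2 ] 0.8397061768783474 [-0.93 -0.48 -0.8 ] [ 0.58  0.31 -0.17  1.1  -0.    0.83]
scene lamp_knob [(array([451.3, 297.9, 206. ]), 0.72)]
scene stop_face [(array([577. , -29.5,  33.7]), 0.59), (array([ 419.8, -310.2,    1.6]), 0.2)]
scene fixture [(array([537.1, -29. ,   2.1]), 0.83)]
scene stop_plate []
scene orange_block [(array([ 591.5, -306.8,    0.3]), 0.6), (array([ 425. , -417.1,   -1.4]), 0.56)]
scene silver_block [(array([449.9, 298.9, 204.3]), 0.72)]
scene red_bin [(array([ 757.3, -198.9,    0.9]), 0.86)]
side lamp_knob [(array([451.6, 299.9, 201.4]), 0.69), (array([787.9, -21.8,   0.3]), 0.3)]
side stop_face [(array([579.2, -29.2,  35.8]), 0.67), (array([ 616.7, -489.5,    2.9]), 0.51)]
side fixture [(array([539.9, -27.4,  -1.5]), 0.73)]
side stop_plate []
side orange_block [(array([ 586.6, -307.2,    1.2]), 0.79)]
side silver_block [(array([ 420.3, -310.4,    5.6]), 0.45)]
side red_bin [(array([ 754.1, -200.4,   -2.3]), 0.78), (array([537.8, -27.1,  -2.8]), 0.59)]
```

View pics/crop2.png

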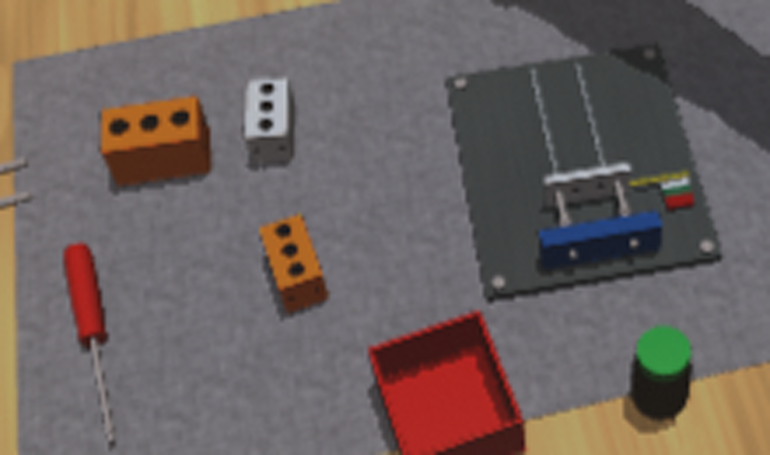

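The crop shows the lane clear. The small orange block's holes run from (283,228) to (297,270), the bigger orange one lies at (155,140), and the stop and pointer are at (600,180). I'll lift off the knob and travel to look at the lane and the block.

Run:
```python
from h import *
print(go((490,-60,290)))
```

```text
(array([ -94.68, -336.28,  124.25]), array([0., 0., 0.]))
```

apply_moves(
  motion=[
    [-35,0,0,0,0,0,-1],
    [-70,0,0,0,0,0,-1],
    [-95,-30,10,0,0,0,-1],
    [-95,-75,26,0,0,0,-1],
    [-95,-120,42,0,0,0,-1],
  ],
)

```text
clock: 7.05
tcp_pos: [465.9, 169.5, 291.5]
ee_rot: [0.2, 1.559, -0.198]
force: [0.8, -0.1, -0.1]
grip_width: 0.997
```

apply_moves(
  motion=[
    [0,-45,16,0,0,0,-1],
    [0,-90,34,0,0,0,-1],
    [0,-135,51,0,0,0,-1],
    [0,-175,66,0,0,0,-1],
    [0,-216,82,0,0,0,-1],
  ],
)

```text
clock: 7.55
tcp_pos: [489.7, -61.5, 290.5]
ee_rot: [0.201, 1.561, -0.201]
force: [1.1, 0.1, 0.3]
grip_width: 0.996
```

Run:
```python
from h import *
w=snap('wrist','w3.png')
for n in('lamp_knob','stop_face','fixture','stop_plate','orange_block','silver_block'):
    print(n,[(np.array(d['location']),round(d['confidence'],2)) for d in robot.tip_of('wrist',n)])
o=robot.get_obs();print(o['tcp_pos'],o['clock']); print(go((570,-306,260)))
```

```text
lamp_knob []
stop_face [(array([573.3, -32.6,  39. ]), 0.9)]
fixture [(array([538. , -30.1,   2. ]), 0.74)]
stop_plate [(array([570.6, -31.4,  11.6]), 0.8), (array([ 587.6, -312.8,    4. ]), 0.35)]
orange_block [(array([ 423.5, -416.6,   -0.5]), 0.67), (array([ 761.8, -196.4,    3.5]), 0.46)]
silver_block [(array([ 418.9, -309. ,   -1.2]), 0.63)]
[489.67 -58.62 290.3 ] 7.9
(array([  30.18, -219.23,  139.98]), array([0., 0., 0.]))
```

View pics/w3.png

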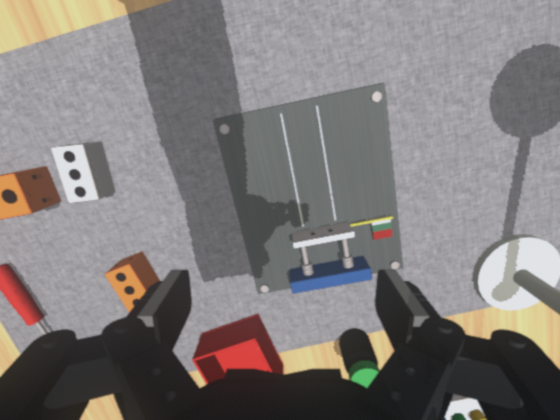

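The wrist view shows white lines from (281,114) to (304,228) and from (317,106) to (336,221), with plate screws at (224,129), (377,97), (395,266) and (264,289). I'll fit the lane from these while moving to the block.

Run:
```python
from h import *
s=snap('wrist'); np.savez('w3.npz',**{k:s[k] for k in s})
g=cv2.cvtColor(s['image'],cv2.COLOR_RGB2GRAY).astype(float)
top=g-cv2.morphologyEx(g.astype(np.uint8),cv2.MORPH_OPEN,np.ones((1,7),np.uint8))
ls=[]
for a,b in(((281,114),(304,228)),((317,106),(336,221))):
    P=[]
    for v in range(a[1]+4,b[1]-8):
        u0=a[0]+(b[0]-a[0])*(v-a[1])/(b[1]-a[1]); us=np.arange(int(u0)-5,int(u0)+7); w=top[v,us]
        if w.max()>25: P.append(back(s,(us*w).sum()/w.sum(),v,12)[:2])
    P=np.array(P); vx,vy,x0,y0=cv2.fitLine(P.astype(np.float32),cv2.DIST_HUBER,0,.01,.01).ravel()
    yaw=np.arctan(vy/vx); ls.append((yaw,y0-np.tan(yaw)*(x0-480))); print(len(P),'yaw',yaw,'y at x=480',ls[-1][1],P[[0,-1]].ravel())
for y in ls: pass
m=np.mean(ls,0);print('mean',m,'sep',(ls[1][1]-ls[0][1])*np.cos(m[0]))
print('screws',[back(s,*p,12)[:2] for p in((224,129),(377,97),(395,266),(264,289))],'plate',[back(s,*p,12)[:2] for p in((214,121),(384,84),(402,268),(260,292))])
```

```text
102 yaw -0.055894364 y at x=480 -49.784576 [420.81 -46.68 558.63 -54.24]
103 yaw -0.052621152 y at x=480 -3.5349934 [422.8   -0.57 560.08  -7.95]
mean [ -0.05 -26.66] sep 46.181526
screws [array([ 416.11, -118.53]), array([427.23,  77.79]), array([664.66,  64.69]), array([ 653.1, -131.4])] plate [array([ 403.5 , -127.84]), array([414.47,  88.64]), array([670.48,  74.16]), array([ 656.52, -138.6 ])]
```

apply_moves(
  motion=[
    [5,-42,28,0,0,0,-1],
    [10,-84,56,0,0,0,-1],
    [20,-126,84,0,0,0,-1],
    [30,-170,112,0,0,0,-1],
    [30,-216,140,0,0,0,-1],
  ],
)

```text
clock: 8.45
tcp_pos: [568.4, -294.5, 259.2]
ee_rot: [0.199, 1.563, -0.198]
force: [1.6, 0.6, 0.1]
grip_width: 1.001
```

Run:
```python
from h import *
for k in range(2):
  s=snap('wrist','w4.png')
  print([(np.array(d['location']),round(d['confidence'],2)) for d in robot.tip_of('wrist','orange_block')])
o=robot.get_obs();print(o['tcp_pos'],o['clock'])
```

```text
[(array([ 422.8, -413.9,   -3.7]), 0.97), (array([ 587.2, -312.9,    1.6]), 0.66)]
[(array([ 587.6, -312.2,    3.7]), 0.74), (array([ 426.2, -415.1,   -4.7]), 0.68)]
[ 568.18 -294.34  259.47] 8.65
```

View pics/w4.png

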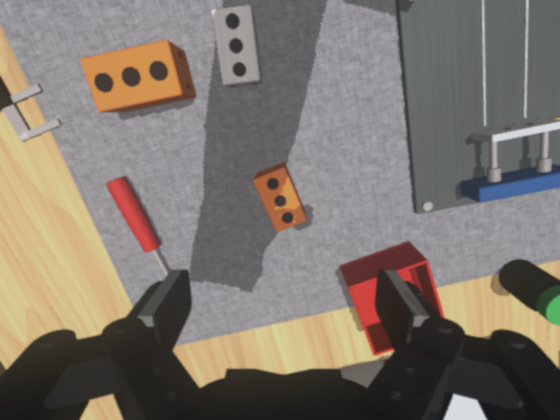

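The small block's holes are at (273,184), (280,201) and (287,217). It measures smaller than the orange look-alike at (135,77). Next I fit its pose.

Run:
```python
from h import *
s=snap('wrist'); im=s['image']
x0,y0,x1,y1=245,155,315,240
c=cv2.resize(im[y0:y1,x0:x1],None,fx=6,fy=6,interpolation=cv2.INTER_CUBIC)
hsv=cv2.cvtColor(im,cv2.COLOR_RGB2HSV)
m=((hsv[...,0]<20)&(hsv[...,1]>120)&(hsv[...,2]>60)).astype(np.uint8)
m[:y0]=0;m[y1:]=0;m[:,:x0]=0;m[:,x1:]=0
cs,_=cv2.findContours(m,cv2.RETR_EXTERNAL,cv2.CHAIN_APPROX_NONE);cn=max(cs,key=cv2.contourArea)
full=np.zeros_like(m);cv2.drawContours(full,[cn],-1,1,-1)
g=im.max(2); hol=((g<70)&(full>0)).astype(np.uint8)
n,_,st,ce=cv2.connectedComponentsWithStats(hol)
H=[]
for i in range(1,n):
    if st[i,4]>25: p=back(s,*ce[i],45);H.append(p[:2]);print(ce[i],st[i,4],p)
H=np.array(H)
if len(H)>1: d=H[-1]-H[0];print('hole centre',H.mean(0),'yaw',np.arctan2(d[1],d[0]))
print('cam',-s['R'].T@s['t'])
cv2.imwrite('pics/c4.png',cv2.cvtColor(c,cv2.COLOR_RGB2BGR))
q=cv2.minAreaRect(cn);print(q)
# fit pose: silhouette of the box against the contour mask
from scipy.optimize import minimize
def sil(p,L=70,W=40,Hh=45):
    cc,ss=np.cos(p[2]),np.sin(p[2]);pts=[proj(s,(p[0]+cc*a-ss*b,p[1]+ss*a+cc*b,z)) for a in(-L/2,L/2) for b in(-W/2,W/2) for z in(0,Hh)]
    M=np.zeros(m.shape,np.uint8);cv2.fillConvexPoly(M,np.int32(np.round(cv2.convexHull(np.float32(pts))*16)),1,cv2.LINE_8,4);return M
f=lambda p:(sil(p)!=full).sum()
r=minimize(f,[589,-309,-.3],method='Nelder-Mead',options=dict(initial_simplex=[[589,-309,-.3],[595,-309,-.3],[589,-303,-.3],[589,-309,-.1]]))
print(r.x,r.fun,full.sum())
```

```text
[268.32 185.26] 72 [ 566.66 -312.17   45.  ]
[275.94 202.31] 62 [ 588.45 -308.98   45.  ]
[283.26 218.94] 62 [ 610.39 -305.88   45.  ]
hole centre [ 588.5  -309.01] yaw 0.1428064309204929
cam [ 494.4  -276.49  402.12]
((275.53607177734375, 199.29673767089844), (61.6688346862793, 34.871238708496094), 66.37062072753906)
[ 590.17 -308.95    0.08] 301.0 2057
```

View pics/c4.png

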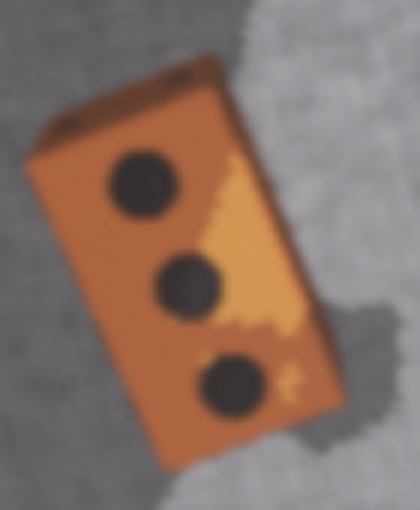

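Run:
```python
from h import *
s=snap('wrist')
P=np.array([back(s,245+u/6,155+v/6,45)[:2] for u,v in((25,160),(215,85),(345,405),(170,470))]);print(P,P.mean(0))
for i,j in((0,3),(1,2),(0,1),(3,2)):
    d=P[j]-P[i];print(np.hypot(*d),np.arctan2(d[1],d[0]))
print(go((588.5,-309,100),1.571+.135))
```

```text
[[ 557.11 -331.45]
 [ 552.34 -292.73]
 [ 620.61 -283.95]
 [ 625.18 -321.17]] [ 588.81 -307.32]
68.83977525879409 0.15000060377895302
68.83917650563039 0.1279025083650454
39.01959959661173 1.6935102022134456
37.49860780177839 1.6928674881728751
(array([160.62, -10.43,  24.07]), array([-22.29,  -0.03,  -0.04]))
```

apply_moves(
  motion=[
    [40,-10,24,-8,0,0,-1],
    [80,-10,24,-15,0,0,-1],
    [120,-10,24,-22.3,0,0,-1],
    [160,-10,24,-22.3,0,0,-1],
    [160,-10,24,-22.3,0,0,-1],
  ],
)

```text
clock: 9.25
tcp_pos: [584.1, -306.0, 95.2]
ee_rot: [-0.102, 1.578, 0.112]
force: [-0.6, 1.1, -0.8]
grip_width: 1.002
```

Run:
```python
from h import *
o=robot.get_obs();print(o['tcp_pos'],o['force'],o['clock'],o['joints']); print(go((588.7,-308,8),1.571+.136))
```

```text
[ 584.12 -306.02   95.22] [-0.64  1.14 -0.76] 9.25 [-0.48  0.57  0.    1.01  0.   -0.62]
(array([87.16, -3.2 ,  5.11]), array([-0.02, -0.55, -0.41]))
```

apply_moves(
  motion=[
    [0,0,0,0,0,0,-1],
    [0,0,0,0,0,0,-1],
    [30,0,0,0,0,0,-1],
    [50,0,0,0,0,0,-1],
    [50,0,0,0,0,0,-1],
  ],
)

```text
clock: 9.75
tcp_pos: [588.2, -310.0, 50.5]
ee_rot: [-0.104, 1.569, 0.105]
force: [-0.7, -0.1, 0.7]
grip_width: 1.001
```

Run:
```python
from h import *
snap('wrist');o=robot.get_obs();print(o['tcp_pos'],o['force'],o['clock']); print(go((588.7,-308,8),1.571+.136))
```

```text
[ 589.03 -310.59   51.87] [ 0.01 -0.62  0.21] 9.8
(array([43.86,  2.63, -0.02]), array([-0.15,  0.05,  0.04]))
```

apply_moves(
  motion=[
    [25,2,0,0,0,0,-1],
    [43,2,0,0,0,0,-1],
    [43,2,0,0,0,0,0],
    [43,2,0,0,0,0,1],
    [43,2,0,0,0,0,1],
  ],
)

```text
clock: 10.3
tcp_pos: [590.0, -309.5, 10.0]
ee_rot: [-0.106, 1.565, 0.103]
force: [0.6, -1.1, 0.4]
grip_width: 0.509
```

apply_moves(
  motion=[
    [0,0,0,0,0,0,1],
    [0,0,0,0,0,0,1],
    [0,0,0,0,0,0,1],
    [0,0,0,0,0,0,1],
    [0,0,0,0,0,0,1],
  ],
)

```text
clock: 10.8
tcp_pos: [590.0, -309.2, 10.0]
ee_rot: [-0.106, 1.564, 0.103]
force: [-0.3, 1.3, 6.1]
grip_width: 0.462
```

apply_moves(
  motion=[
    [-10,0,0,0,0,0,1],
    [-35,0,0,0,0,0,1],
    [-70,0,0,0,0,0,1],
    [-90,0,0,0,0,0,1],
    [-90,0,0,0,0,0,1],
  ],
)

```text
clock: 11.3
tcp_pos: [590.4, -309.8, 101.4]
ee_rot: [-0.107, 1.563, 0.102]
force: [0.5, -1.0, -3.9]
grip_width: 0.459
```

Run:
```python
from h import *
w=snap('wrist','w5.png');s=snap('side');o=robot.get_obs();print(o['tcp_pos'],o['force'],o['wrist_torque'],o['grip_width'],o['clock'])
for c in('wrist','side'):print([(np.array(d['location']),d['confidence']) for d in robot.tip_of(c,'orange_block')])
print(Ro.from_rotvec(o['ee_rot']).as_matrix())
```

```text
[ 587.89 -308.43   97.23] [ 0.81 -0.57 -3.42] [ 0.05  0.02 -0.02] 0.4572619017560838 11.4
[(array([ 590.2, -312.5,   95.6]), 0.7)]
[(array([ 421. , -412.5,   -1.7]), 0.81), (array([ 585.9, -311.1,   89.1]), 0.74), (array([537.3, -27.8,  -3.2]), 0.53)]
[[-0.   -0.13  0.99]
 [ 0.    0.99  0.13]
 [-1.    0.   -0.  ]]
```

View pics/w5.png

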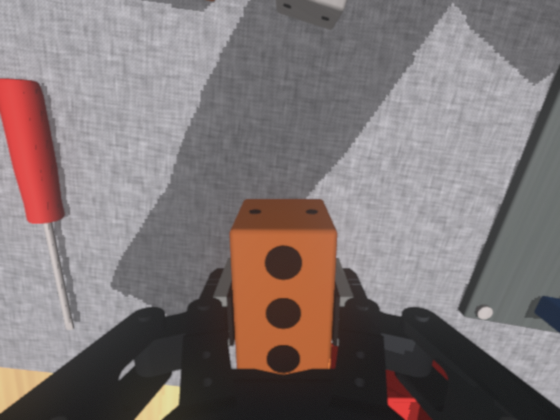

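The block is held square in the jaws, with holes at (283,262), (283,313) and (283,358) and a measured weight of about 3.4 N. I'll carry it over the lane.

```bash
cat >> h.py <<'E'
def mean_obs(n=6):
    P=[];F=[];V=[]
    for i in range(n):
        if i: robot.snapshot('side')
        o=robot.get_obs();P.append(o['tcp_pos']);F.append(o['force']);V.append(o['ee_rot'])
    return np.mean(P,0),np.std(P,0),np.mean(F,0),np.mean(V,0),o
E
python3 - <<'E'
from h import *
p,sd,f,v,o=mean_obs();M=Ro.from_rotvec(v).as_matrix();print(p,sd,f,M[:,1],o['clock'])
print(M.T@(np.array([508,-28.2,100])-p), 'yaw',np.arctan2(M[1,2],M[0,2]))
E
```

```text
[ 587.03 -307.92   95.68] [0.34 0.17 0.35] [ 0.09 -0.35 -4.37] [-0.13  0.99  0.  ] 11.75
[ -3.66 287.75 -41.14] yaw 0.13337117907553883
```

apply_moves(
  motion=[
    [-4,30,-4,0,0,0,1],
    [-4,75,-11,0,0,0,1],
    [-4,118,-17,3,0,0,1],
    [-4,160,-23,6,0,0,1],
    [-4,202,-29,9,0,0,1],
  ],
)

```text
clock: 12.25
tcp_pos: [531.9, -110.7, 101.3]
ee_rot: [0.021, 1.571, -0.021]
force: [0.6, -0.5, -3.0]
grip_width: 0.454
```

apply_moves(
  motion=[
    [0,35,0,1.8,0,0,1],
    [0,65,0,1.8,0,0,1],
    [0,80,0,1.8,0,0,1],
    [0,80,0,1.8,0,0,1],
    [0,80,0,1.8,0,0,1],
  ],
)

```text
clock: 12.75
tcp_pos: [534.7, -32.7, 101.4]
ee_rot: [0.042, 1.57, -0.044]
force: [0.5, -1.3, -2.9]
grip_width: 0.459
```

Run:
```python
from h import *
p,sd,f,v,o=mean_obs();M=Ro.from_rotvec(v).as_matrix();print(p,sd,f,o['clock'])
print(M.T@(np.array([508,-28.2,30])-p), 'yaw',np.arctan2(M[1,2],M[0,2]))
w=snap('wrist','w6.png');snap('scene')
for c in('wrist','side','scene'):print([(np.array(d['location']),d['confidence']) for d in robot.tip_of(c,'orange_block')])
```

```text
[534.62 -33.2  101.41] [0.04 0.24 0.01] [ 0.25 -0.53 -3.65] 13.0
[ 71.41   3.54 -26.86] yaw -0.056239200282467025
[]
[(array([534.2, -30.6,  90.2]), 0.84), (array([ 423.3, -411.9,   -0.9]), 0.77)]
[(array([531.8, -31.1,  90.1]), 0.76), (array([ 423.2, -415.5,   -1.1]), 0.75), (array([ 757.5, -200.5,    0.1]), 0.71)]
```

View pics/w6.png

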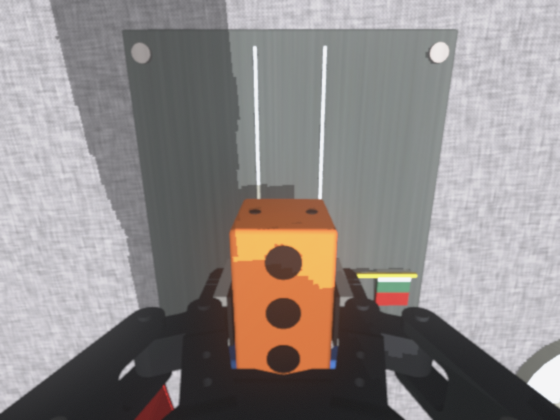

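The wrist view shows the lane midline at column 290 and the block centre at 284. The block sits about 3.5 mm to the right of the lane and square to it, which agrees with the computed shift.

apply_moves(
  motion=[
    [0,3.5,-15,0,0,0,1],
    [20,3.5,-27,0,0,0,1],
    [45,3.5,-27,0,0,0,1],
    [68,3.5,-27,0,0,0,1],
    [68,3.5,-27,0,0,0,1],
  ],
)

```text
clock: 13.75
tcp_pos: [504.8, -27.1, 31.0]
ee_rot: [0.043, 1.576, -0.043]
force: [-1.9, -0.4, -4.2]
grip_width: 0.459
```

Run:
```python
from h import *
p,sd,f,v,o=mean_obs();M=Ro.from_rotvec(v).as_matrix();print(p,sd,f,o['clock'],o['wrist_torque'])
print(M.T@(np.array([508,-28.2,22])-p), 'yaw',np.arctan2(M[1,2],M[0,2]))
```

```text
[507.56 -27.22  33.49] [1.64 0.09 1.37] [-0.16 -0.02 -3.79] 14.0 [-0.02 -0.05  0.01]
[11.49 -0.95  0.5 ] yaw -0.05511886910288811
```

apply_moves(
  motion=[
    [3,-1,0,0,0,0,1],
    [6,-1,0,0,0,0,1],
    [8,-1,0,0,0,0,1],
    [9,-1,0,0,0,0,1],
    [9,-1,0,0,0,0,1],
  ],
)

```text
clock: 14.5
tcp_pos: [507.4, -28.2, 24.3]
ee_rot: [0.043, 1.571, -0.043]
force: [0.2, -0.0, -3.8]
grip_width: 0.459
```

Run:
```python
from h import *
p,sd,f,v,o=mean_obs();M=Ro.from_rotvec(v).as_matrix();print(p,sd,f,o['clock'],o['wrist_torque'],o['tcp_pos'])
print(M.T@(np.array([508,-28.2,22])-p), 'yaw',np.arctan2(M[1,2],M[0,2]))
```

```text
[507.65 -28.19  24.43] [0.12 0.01 0.1 ] [ 0.19  0.22 -3.72] 14.75 [-0.01  0.04 -0.05] [507.79 -28.2   24.55]
[2.43 0.01 0.35] yaw -0.05508077427232522
```

apply_moves(
  motion=[
    [0.5,0,0,0,0,0,1],
    [1,0,0,0,0,0,1],
    [1.5,0,0,0,0,0,1],
    [2,0,0,0,0,0,1],
    [2,0,0,0,0,0,1],
  ],
)

```text
clock: 15.25
tcp_pos: [507.6, -28.2, 22.4]
ee_rot: [0.043, 1.571, -0.043]
force: [0.6, -0.2, -4.4]
grip_width: 0.459
```

Run:
```python
from h import *
p,sd,f,v,o=mean_obs(4);M=Ro.from_rotvec(v).as_matrix();print(p,sd,f,o['clock'],o['wrist_torque'],o['tcp_pos'])
```

```text
[507.64 -28.2   22.44] [0.04 0.01 0.03] [ 0.02 -0.42 -3.91] 15.4 [-0.03  0.    0.  ] [507.7  -28.19  22.48]
```

apply_moves(
  motion=[
    [0.5,0,0,0,0,0,1],
    [1,0,0,0,0,0,1],
    [1.5,0,0,0,0,0,1],
    [1.5,0,0,0,0,0,1],
    [1.5,0,0,0,0,0,1],
  ],
)

```text
clock: 15.9
tcp_pos: [507.7, -28.2, 22.0]
ee_rot: [0.043, 1.57, -0.043]
force: [-2.8, 0.4, 7.0]
grip_width: 0.458
```

Run:
```python
from h import *
p,sd,f,v,o=mean_obs(4);M=Ro.from_rotvec(v).as_matrix();print(p,sd,f,o['clock'],o['wrist_torque'],o['tcp_pos'])
```

```text
[507.75 -28.19  22.02] [0.01 0.   0.  ] [-3.23  0.21  6.67] 16.05 [0.04 0.36 0.05] [507.77 -28.19  22.02]
```

apply_moves(
  motion=[
    [-0.5,0,0,0,0,0,1],
    [-0.5,0,7,0,0,0,1],
    [-0.5,0,15,0,0,0,1],
    [-0.5,0,24,0,0,0,1],
    [-0.5,0,30,0,0,0,1],
  ],
)

```text
clock: 16.55
tcp_pos: [537.4, -29.8, 22.0]
ee_rot: [0.043, 1.571, -0.043]
force: [-5.6, 0.4, 9.5]
grip_width: 0.459
```

Run:
```python
from h import *
p,sd,f,v,o=mean_obs(5);M=Ro.from_rotvec(v).as_matrix();print(p,sd,f,o['clock'],o['wrist_torque'],o['tcp_pos'],'yaw',np.arctan2(M[1,2],M[0,2]))
w=snap('wrist','w7.png')
```

```text
[538.62 -29.91  22.02] [0.61 0.03 0.03] [-1.32  0.21  4.84] 16.75 [-0.04 -0.08  0.04] [538.93 -29.95  22.01] yaw -0.05510132024793469
```

View pics/w7.png

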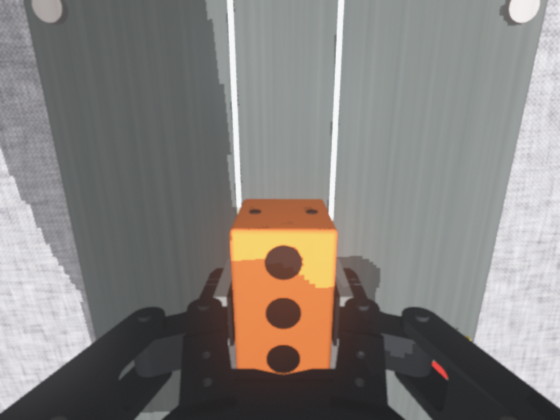

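The block is centred (lines at 239 and 333 near its rear edge, block mid at 284) and square. I push on in small steps.

apply_moves(
  motion=[
    [0,0,2.5,0,0,0,1],
    [0,0,5,0,0,0,1],
    [0,0,7,0,0,0,1],
    [0,0,9,0,0,0,1],
    [0,0,10,0,0,0,1],
  ],
)

```text
clock: 17.3
tcp_pos: [543.5, -30.2, 22.1]
ee_rot: [0.043, 1.577, -0.043]
force: [-11.3, 1.0, 19.7]
grip_width: 0.467
```

Run:
```python
from h import *
p,sd,f,v,o=mean_obs(5);M=Ro.from_rotvec(v).as_matrix();print(p,sd,f,o['clock'],o['wrist_torque'],o['tcp_pos'],'yaw',np.arctan2(M[1,2],M[0,2]))
```

```text
[543.51 -30.18  22.13] [0.02 0.01 0.01] [-10.7    0.74  17.33] 17.5 [0.06 1.73 0.02] [543.54 -30.19  22.14] yaw -0.0550451259762234
```

Run:
```python
from h import *
a=snap('scene');b=snap('side')
f=lambda s,x0,y0,x1,y1,k:cv2.resize(s['image'][y0:y1,x0:x1],None,fx=k,fy=k,interpolation=cv2.INTER_CUBIC)
im=np.hstack([f(a,250,190,330,260,5),f(b,245,210,325,280,5)]);cv2.imwrite('pics/c8.png',cv2.cvtColor(im,cv2.COLOR_RGB2BGR))
o=robot.get_obs();print(o['tcp_pos'],o['force'])
for c in('scene','side'):
  for n in('orange_block','stop_face'):print(c,n,[(np.array(d['location']),round(d['confidence'],2)) for d in robot.tip_of(c,n)][:2])
```

```text
[543.52 -30.2   22.12] [-10.52   1.45  16.04]
scene orange_block [(array([ 420.1, -416. ,   -1.3]), 0.94), (array([541.7, -29.9,  13.1]), 0.52)]
scene stop_face [(array([574.7, -27.6,  33.7]), 0.56)]
side orange_block [(array([ 422.4, -414.1,   -1.5]), 0.71), (array([542.9, -29.5,  13.5]), 0.65)]
side stop_face [(array([575.6, -31.4,   8. ]), 0.69), (array([581.8, -28.3,  32.3]), 0.41)]
```

View pics/c8.png

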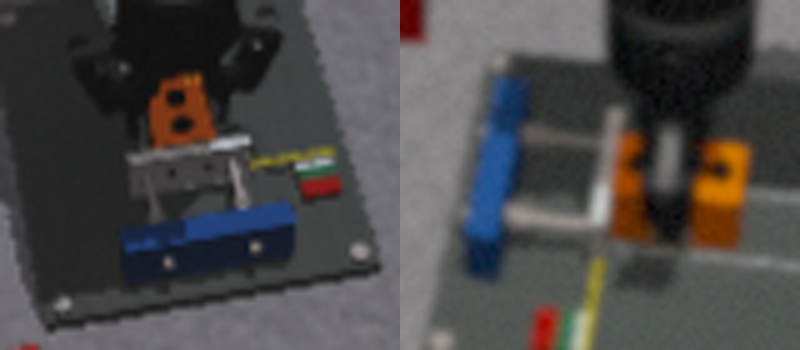

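The block is right at the stop plate and the pointer is still at the start of the white zone. The arm's compliance is pressing the block down: normal load is about 20 N, and friction takes up the push. So I ease upward.

apply_moves(
  motion=[
    [-0.4,0,0,0,0,0,1],
    [-0.8,0,0,0,0,0,1],
    [-1.2,0,0,0,0,0,1],
    [-1.5,0,0,0,0,0,1],
    [-1.5,0,0,0,0,0,1],
  ],
)

```text
clock: 18.3
tcp_pos: [544.1, -30.2, 22.2]
ee_rot: [0.043, 1.576, -0.043]
force: [-5.3, 1.1, 4.2]
grip_width: 0.457
```

Run:
```python
from h import *
p,sd,f,v,o=mean_obs(5);print(p,sd,f,o['clock'],o['wrist_torque'],o['ee_rot'])
```

```text
[544.11 -30.22  22.22] [0.01 0.01 0.01] [-5.68  0.41  4.32] 18.5 [0.02 0.96 0.02] [ 0.04  1.58 -0.04]
```

apply_moves(
  motion=[
    [-0.3,0,2,0,0,0,1],
    [-0.5,0,4,0,0,0,1],
    [-0.7,0,6,0,0,0,1],
    [-0.9,0,8,0,0,0,1],
    [-0.9,0,8,0,0,0,1],
  ],
)

```text
clock: 19.0
tcp_pos: [549.7, -30.5, 22.3]
ee_rot: [0.043, 1.581, -0.043]
force: [-8.6, 0.1, 4.4]
grip_width: 0.459
```

Run:
```python
from h import *
p,sd,f,v,o=mean_obs(5);print(p,sd,f,o['clock'],o['wrist_torque'],o['ee_rot'])
```

```text
[549.74 -30.52  22.33] [0.02 0.01 0.01] [-8.62  0.7   4.28] 19.2 [ 0.1   1.43 -0.02] [ 0.04  1.58 -0.04]
```

apply_moves(
  motion=[
    [-0.4,0,2,0,0,0,1],
    [-0.7,0,4,0,0,0,1],
    [-0.9,0,6,0,0,0,1],
    [-1.1,0,8,0,0,0,1],
    [-1.1,0,8,0,0,0,1],
  ],
)

```text
clock: 19.7
tcp_pos: [554.9, -30.8, 22.5]
ee_rot: [0.044, 1.586, -0.043]
force: [-13.2, -0.0, 3.9]
grip_width: 0.463
```

Run:
```python
from h import *
p,sd,f,v,o=mean_obs(5);print(p,sd,f,o['clock'],o['wrist_torque'],o['ee_rot'])
a=snap('scene');b=snap('side')
f=lambda s,x0,y0,x1,y1,k:cv2.resize(s['image'][y0:y1,x0:x1],None,fx=k,fy=k,interpolation=cv2.INTER_CUBIC)
im=np.hstack([f(a,265,200,325,250,6),f(b,250,225,310,275,6)]);cv2.imwrite('pics/c9.png',cv2.cvtColor(im,cv2.COLOR_RGB2BGR))
for c in('scene','side'):
  for n in('orange_block','stop_face'):print(c,n,[(np.array(d['location']),round(d['confidence'],2)) for d in robot.tip_of(c,n)][:2])
```

```text
[554.9  -30.81  22.5 ] [0.02 0.01 0.01] [-12.27   0.91   3.5 ] 19.9 [0.12 2.09 0.05] [ 0.04  1.59 -0.04]
scene orange_block [(array([ 423.3, -415.6,   -0.7]), 0.86), (array([554.4, -27.9,  10.2]), 0.67)]
scene stop_face [(array([588.9, -31.3,  33.5]), 0.57)]
side orange_block [(array([ 421.3, -413.1,    0.3]), 0.93), (array([553. , -31.9,  13.2]), 0.61)]
side stop_face [(array([593.6, -27.9,  34.8]), 0.57)]
```

View pics/c9.png

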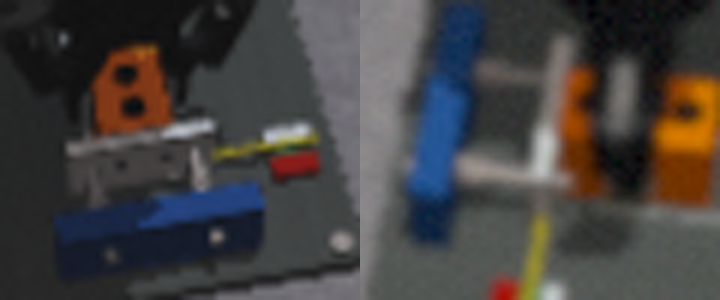

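The pointer stands across the green, with white on one side and red on the other. The block front at about 590 mm against a rest face at about 578 mm gives roughly 12 mm of travel. A push of 12.3 N less friction also fits about 12 mm. I hold, make a last check and hand in.

apply_moves(
  motion=[
    [0,0,0,0,0,0,1],
    [0,0,0,0,0,0,1],
    [0,0,0,0,0,0,1],
    [0,0,0,0,0,0,1],
    [0,0,0,0,0,0,1],
  ],
)

```text
clock: 20.7
tcp_pos: [554.9, -30.8, 22.5]
ee_rot: [0.044, 1.586, -0.043]
force: [-12.3, 1.2, 3.5]
grip_width: 0.459
```

Run:
```python
from h import *
p,sd,f,v,o=mean_obs(6);print(p,sd,f,o['clock'],o['grip_width'],np.abs(o['qvel']).max())
s=snap('side');snap('scene')
print([robot.tip_of(c,'lamp_knob')[:1] for c in('side','scene')])
ok=0
for c in('scene','side'):
    im=robot.snapshot(c); h=cv2.cvtColor(im['image'],cv2.COLOR_RGB2HSV)
    for nm,lo,hi in(('yellow',(22,150,120),(34,255,255)),('green',(60,80,40),(90,255,255)),('red',(0,170,80),(6,255,255))):
        m=cv2.inRange(h,lo,hi); u,v=np.mgrid[0:420,0:560][::-1]
        c0=proj(im,(590,55,15)); w=(m>0)&(np.hypot(u-c0[0],v-c0[1])<22)
        if w.sum(): 
            q=back(im,u[w].mean(),v[w].mean(),14); e=q[:2]-[538,-29.8]; print(c,nm,w.sum(),'fixture x',e[0]*np.cos(.054)-e[1]*np.sin(.054),'y',e[0]*np.sin(.054)+e[1]*np.cos(.054))
```

```text
[554.9  -30.82  22.5 ] [0.01 0.01 0.01] [-12.09   0.79   3.63] 20.95 0.4575159391802192 0.0010384380673528935
[[{'location': [455.7, 299.3, 204.0], 'confidence': 0.61}], []]
scene yellow 5 fixture x 47.34380895070055 y 66.8520051327477
scene red 21 fixture x 62.14920443946175 y 84.55738668346022
side yellow 28 fixture x 56.975923808388806 y 64.17855676093546
side red 25 fixture x 67.26179717970402 y 81.98627289181795
```

```bash
python3 -c "
from station import robot
print(robot.close_job())"
```

```text
the job is handed in; nothing more can be done
None
```

I handed the job in at about 21 s (limit 67 s), with the arm still gripping the orange block and pushing it against the stop. The system reports no verdict.

- **Lamp:** I swung it about 1 rad to the left. The knob now stands about 340 mm from the fixture's centre.
- **Block:** I took the smaller orange block. It is held flat in the lane, within about 2 mm of the centre line and square to the stop to within about 0.01 rad by my measurements.
- **Push:** Stop travel is about 12 mm, judged from block position and force; it cannot be read directly. The tool force was steady at about 12 N, including friction on the base plate, and the arm was at rest.

- **Pointer:** In the last pictures it stands between the white and red areas, covering the green. The colour check found yellow and red but no visible green. From the side camera the pointer sits about 10 mm short of the middle of the red, which suggests about 14 mm of travel, so roughly agrees with the 12 mm.
- **Lamp check:** The last one found the knob only in the side view; the scene view missed it. Both had agreed right after the swing.
- **Downward load:** On first contact the arm pressed the block down harder than intended, about 20 N. I eased it to about 7 N before the final push.
- **Bystanders:** The arm never worked near them, but I did not re-measure them at the end.

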